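Prop the drying cabinet's door open on its stay

TASK

Air the screen drying cabinet: lift its stay bar by the knob, push the sprung door open with it, and drop the second hole from the knob end over the peg on the cabinet's top, bar fully down, so that the door stays held open when you let go. Feel for the peg gently, without forcing the bar onto it, and leave the jars, tape and squeegee alone.

Things in the scene. Friction and masses are not known exactly. Their poses are not given: they have to be found in the camera images.
- cabinet_top (a point): Centre of the flat top of the white cabinet, 240 mm deep (x), 360 mm wide (y), 170 mm tall. Its axes: x points from the cabinet's back (robot's side) out through the door opening, y to the door's hinge side, z up.
- slot_centre (a point): Centre of the dark steel slot plate (70 x 30 mm) on the cabinet's top, 3 mm above it; axes as cabinet_top. An upright fixed steel peg, 9 mm thick, 19 mm tall above this point, its upper 6 mm tapered to 5 mm, stands on this frame's x axis, anywhere up to 12 mm either way: its place is NOT reported, find it by touch or camera.
- door_hinge (a point): Point on the door's upright hinge axis at the height of the cabinet's top: 90 mm in x and 160 mm in y from slot_centre in the cabinet's axes (3 mm below it). Axes as the cabinet's.
- door (a joint): Door angle, rad: 0 shut, grows as it opens outwards (free edge towards the cabinet's +x), stop at 0.9. A spring shuts it: 0.7 N m/rad x (angle + 0.25 rad), so 1 to 3 N along the stay.
- stay_pivot (a point): The stay's pivot on the door's top edge, 170 mm from the hinge axis along the door (at door angle 0: 90 mm in x and -10 mm in y from slot_centre), 6 mm above the cabinet's top, at the bar's underside. Axes are the bar's: -x points along the bar to the knob.
- stay_swivel (a joint): Swing of the stay bar about the upright pivot, relative to the door, rad: 0 with the bar square to the door, pointing to the cabinet's back; positive swings the knob towards the hinge side. Range -1.2 to 1.2, nearly free.
- stay (a joint): Lift of the stay bar about a level axis at the pivot, rad: 0 lying level, fully down on its stop (underside 6 mm above the cabinet's top), positive knob end raised, up to 0.7. It falls back down by its own weight (bar about 0.18 kg).
- second_hole (a point): Second hole from the knob end, at the bar's underside, 162 mm from the pivot; axes are the bar's. The bar is flat steel, 26 mm wide, 6 mm thick, with four equal round holes 12 mm across, 94, 128, 162 and 196 mm from the pivot. The peg's top is 16 mm above the lowered bar's underside, so the bar must be lifted to pass over it.
- knob (a point): Centre of the round black knob, 20 mm across and 30 mm tall, upright on the bar 235 mm from the pivot; this point is 27 mm above the bar's underside. Grip it from above. Axes are the bar's.
- ink_jar: Bystander: red jar with a white lid, 60 mm across and 65 mm tall, standing on the cabinet's top; origin under its centre.
- tall_jar: Bystander: amber jar, 70 mm across and 110 mm tall, on the table; origin under its centre.
- tape_roll: Bystander: cardboard-coloured roll of tape, 100 mm across and 45 mm tall, lying on the table; origin under its centre.
- squeegee: Bystander: wooden squeegee, 200 mm long (its y), 80 mm wide, 28 mm tall, lying on the table; origin under its wooden part's centre.

How it is judged:
By the outcome, as a careful person would: the job done as asked, in the order asked, and still so for the second after the job is handed in, with the robot touching nothing.
It also fails if it takes over 72 s, if anything falls off the work surface, if the arm or the gripper's body presses on something with over 40 N, if the wrist force passes 120 N, or if a joint passes its speed limit or range.

ROBOT

A 6-joint arm with a two-finger parallel gripper is mounted at the origin on the work surface. World frame = base frame: x ahead of the robot, y to its left, z up, the work surface at z = 0. Lengths are in m, angles in rad, forces in N, time in s.
With the tool pointing down it reaches from about 0.35 to 0.975 m from the base axis. Payload 4.9 kg.
Tool frame: the origin (TCP) lies on the mounting face of the last link; the fingertips stand 173 mm ahead of it and the grasp point (between the pads) lies 155 mm ahead of it; x points along the fingers, z is the direction in which the jaws open and shut, and the axes are right-handed (so a half turn about x gives the same grasp; the last joint's range is limited). The gripper opens to 85 mm and grips with 20 to 120 N. Pads are 22 mm wide; open, the fingers measure 114 mm over their backs; the gripper's body (76 mm by 85 mm) begins 54 mm behind the grasp point. The pads swing forward as they close: fully open they stand 13 mm farther back than shut.
Start: joints at [1.045, 0.053, 1.613, -0, 1.476, -0.119], TCP at [0.247, 0.574, 0.405] pointing down, gripper open.
Joint ranges: [-3.01, 3.01], [-1.01, 2.22], [0.06, 2.58], [-1.02, 4.17], [0.09, 2.62], [-3.14, 3.14]. Speed limits (rad/s): [2.57, 2.57, 3.14, 3.14, 3.14, 3.14].

INTERFACE

Orientations are given as a rotation vector (axis times angle).
In Python, from station import get_obs, get_image, get_calibration, finish_job, look_for, masks_of, tip_of gives the robot as it stands.
- The arm moves only by the tool carry_out, never from a script. Its argument "increments" is a list of rows, each a list of 3 entries, a list of its own where there are three numbers: the turn, a rotation vector about the world's x, y, z in units of 0.1 rad (1.0 is 0.1 rad), then the shift along the world's x, y, z in units of 20 mm (1.0 is 20 mm), then the opening, from 0 (shut) to 1 (fully open). A call has 1 to 8 rows; each row shifts and turns the pose as measured when the row begins; what a row does not reach is not made up. A row lasts 1/10 s, in which the tool goes at most 50 mm and 8.59 degrees, less where a joint would pass 70% of its speed; a pose out of reach is approached as far as the arm can. A call with a number of a shift or a turn outside -1 to 1 is refused whole. A call with a gripper value outside its range is refused whole. The fingers move at their own pace and stop on an object; "squeeze" is the grip in N (left out, the last holds). Time passes only in rows, so rows that do not move let the fingers close. It gives the time, the measured TCP pose, the force and the opening at its end, in the units of the state.
- get_obs(): the state, without advancing time (a new reading comes with each control period).
- get_image(name): name is "scene" or "top"; returns (picture, depth): 480x640x3 uint8, blue, green, red; 480x640 float32, m along the optical axis (not along the pixel's ray), 0 where there is no reading.
- get_calibration(name): a dict with "fx", "fy", "cx", "cy" (pixels), "position" and "orientation" of the camera in the world. Camera axes: x right, y down, z forward; pixel columns grow to the right and rows downward; lengths in m; the calibration is good to about 2 mm. A picture is of the moment at which its call begins. get_calibration takes no time and is no camera call.
- finish_job(): hands the job in, once; it reports no verdict.
Trained networks look in the newest picture that a camera, given by its name, has taken for a name from the list of things; names that differ only in an ending like _2 or _b are one class to them, and where a whole thing is asked for, a point or a joint stands for the part that bears it (a point fixed in the world has none). Each returns a list of dicts, best first, with "p" (0 to 1); they miss things now and then, are a little off and sometimes report something else, mostly with a low value. They report only what shows in the picture. A call takes as long as a camera call.
- look_for(camera, query): "centre" ([column, row] in pixels, amid what is visible of it).
- masks_of(camera, query): "region" (480x640 bool, what is visible of it) and "centre" ([column, row] in pixels, amid what is visible of it).
- tip_of(camera, query): "centre" ([column, row] in pixels: a listed point, or the origin of a listed thing).
The state is a dict: "t": time; "q": joint angles; "dq": joint speeds; "effort": joint torques, N m; "tool_pos": TCP position; "tool_rot": TCP orientation; "contact_force": force on the tool from outside, world axes, zero at the start; "wrist_torque": the same for the moment, N m; "opening": finger opening in m.
Only numpy, scipy, OpenCV 4.12 (cv2) and the standard library are available. Lean on these libraries where they do the work, as an engineer would, in place of code of your own. Each camera call takes 0.05 s, during which the arm holds its last target.

## Working session

There is one attempt and no reset: what is moved stays moved. The work goes in short steps, Python scripts to look and compute and a tool call to move; the robot and the scene stay as the last step left them, time stands still between calls to the robot, and variables do not carry over. Pictures are saved under pics/ and viewed, and the job is handed in when it is done.

Besides the shell and the picture viewer there is one more tool, called in YAML: its name, and indented under it one key for each argument. carry_out: Moves the arm, as the interface text tells. Shifts and turns lie within -1 to 1; 1 stands for 20 mm of shift or 0.1 rad of turn. Its arguments: {"type":"object","properties":{"increments":{"type":"array","items":{"type":"array"}},"squeeze":{"type":"number"}},"required":["increments"]}

```bash
ls; mkdir -p pics
cat > h.py <<'E'
import numpy as np, cv2
from scipy.spatial.transform import Rotation as R
from station import *
def pose(c):
    k=get_calibration(c); o=np.array(k["orientation"],float)
    M=R.from_rotvec(o).as_matrix() if o.shape==(3,) else (o if o.shape==(3,3) else None)
    return k,M,np.array(k["position"])
def ray(c,u,v):
    k,M,p=pose(c); return p,M@np.array([(u-k["cx"])/k["fx"],(v-k["cy"])/k["fy"],1.])
def at_z(c,u,v,z):
    p,d=ray(c,u,v); return p+d*(z-p[2])/d[2]
def at_d(c,u,v,dep):
    p,d=ray(c,u,v); return p+d*dep
def proj(c,X):
    k,M,p=pose(c); q=M.T@(np.array(X)-p); return np.array([k["fx"]*q[0]/q[2]+k["cx"],k["fy"]*q[1]/q[2]+k["cy"]])
E
python3 - <<'E'
from h import *
for c in("scene","top"):
    im,d=get_image(c); cv2.imwrite(f"pics/{c}0.png",im); np.save(f"pics/{c}0.npy",d); print(get_calibration(c))
    for q in("knob","stay_pivot","second_hole","slot_centre","door_hinge","cabinet_top"):
        print(c,q,[(round(x["p"],2),np.round(x["centre"],1).tolist()) for x in tip_of(c,q)[:2]])
print({k:np.round(v,3).tolist() for k,v in get_obs().items()})
E
```

```text
pics
{'fx': 540.7720387737035, 'fy': 540.7720387737035, 'cx': 321.23397721090436, 'cy': 242.30655324634498, 'position': array([1.51897696, 0.61428841, 0.84268013]), 'orientation': array([-1.07793678, -2.14827534,  1.18675735])}
scene knob [(0.63, [386.9, 231.0])]
scene stay_pivot [(0.73, [293.8, 258.1]), (0.42, [221.1, 241.1])]
scene second_hole [(0.72, [358.4, 248.7])]
scene slot_centre [(0.88, [324.0, 245.2]), (0.5, [333.0, 239.0])]
scene door_hinge [(0.95, [352.2, 297.3])]
scene cabinet_top [(0.63, [332.9, 236.0])]
{'fx': 624.0951094712797, 'fy': 624.0951094712797, 'cx': 318.66764839343523, 'cy': 236.83369818958968, 'position': array([ 0.43606993, -0.04909162,  1.64138831]), 'orientation': array([-2.20258227,  2.15127441, -0.09374857])}
top knob [(0.93, [255.8, 245.8])]
top stay_pivot [(0.88, [307.2, 164.8])]
top second_hole []
top slot_centre [(0.73, [293.4, 199.6])]
top door_hinge [(0.77, [238.9, 157.3]), (0.69, [310.2, 165.3])]
top cabinet_top [(0.81, [296.6, 221.0])]
{'t': 0.7, 'q': [1.045, 0.053, 1.613, -0.0, 1.476, -0.119], 'dq': [0.0, -0.001, -0.001, -0.0, 0.0, -0.0], 'effort': [0.001, -39.355, -37.037, -0.0, 0.001, 0.0], 'tool_pos': [0.247, 0.574, 0.405], 'tool_rot': [-0.905, 1.375, 0.905], 'contact_force': [-0.887, -0.649, 0.87], 'wrist_torque': [0.019, 0.063, -0.021], 'opening': 0.085}
```

View pics/scene0.png

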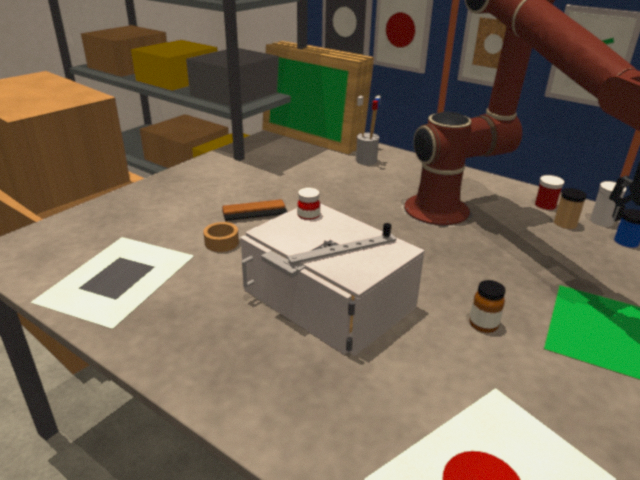

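View pics/top0.png

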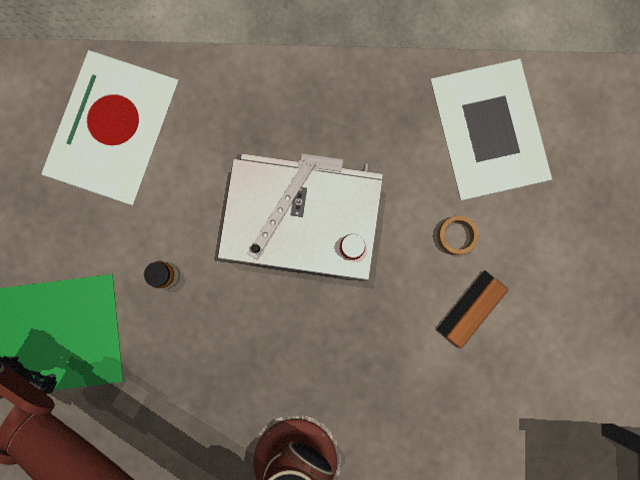

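Run:
```python
import cv2
im=cv2.imread("pics/top0.png"); cv2.imwrite("pics/topc.png",cv2.resize(im[130:280,200:400],None,fx=4,fy=4,interpolation=cv2.INTER_CUBIC))
im=cv2.imread("pics/scene0.png"); cv2.imwrite("pics/scenec.png",cv2.resize(im[190:340,230:430],None,fx=4,fy=4,interpolation=cv2.INTER_CUBIC))
```

```text
(no output)
```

View pics/topc.png

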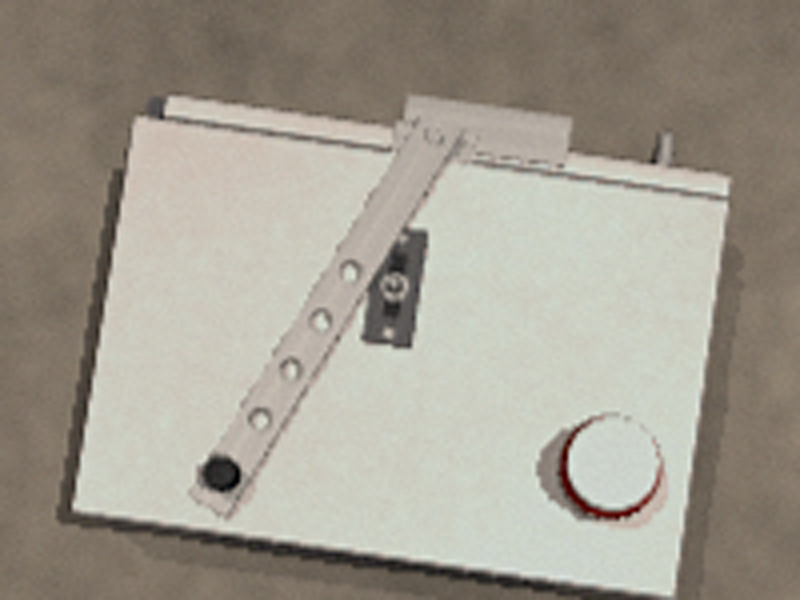

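View pics/scenec.png

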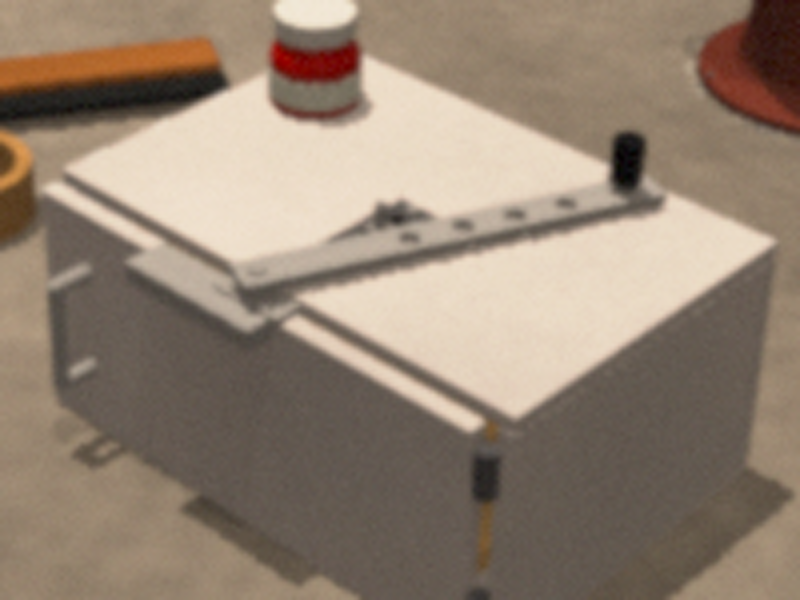

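The scene view shows the cabinet with the bar running from the door pivot at about (293,258) to the knob at (387,230). In the top view the slot plate is near (298,202) with the peg at about (298.5,202), the pivot is near (308,164), the knob is at (255,248) and the ink jar is at (352,247). Next I'll measure the geometry.

Run:
```python
from h import *
im=cv2.imread("pics/top0.png"); d=np.load("pics/top0.npy"); ds=np.load("pics/scene0.npy")
f=lambda x,y:(200+x/4,130+y/4)
C=[at_z("top",*f(x,y),0.17) for x,y in [(133,117),(727,197),(675,597),(73,513)]]
print("corners\n",np.round(C,4))
for a,b in((0,1),(1,2),(2,3),(3,0)): v=C[b]-C[a]; print(np.round([np.linalg.norm(v),np.degrees(np.arctan2(v[1],v[0]))],4))
print("centre",np.mean(C,0))
for n,p,z in(("plate",(397,288),.173),("platecorner",(405,230),.173),("pegtop",(396,285),.192),("pegtopB",(396,289),.192),("pivot",(435,135),.176),("knobtop",(222,472),.218),("h94",(350,271),.182),("h128",(320,321),.182),("h162",(291,369),.182),("h196",(260,419),.182)):
    u,v=f(*p); print(n,np.round(at_z("top",u,v,z),4), "depth pt",np.round(at_d("top",u,v,d[int(round(v)),int(round(u))]),4))
g=lambda x,y:(230+x/4,190+y/4)
for n,p,z in(("knobtop",(629,137),.218),("pegtop",(392,207),.192),("h94",(409,238),.182),("h128",(462,226),.182),("h162",(515,215),.182),("h196",(566,204),.182)):
    u,v=g(*p); print("scene",n,np.round(at_z("scene",u,v,z),4))
for c in("scene","top"):
  for q in("knob","door","stay","slot_centre","ink_jar"):
    print(c,q,[(round(x["p"],2),np.round(x["centre"],1).tolist()) for x in look_for(c,q)[:2]])
print(R.from_rotvec(get_obs()["tool_rot"]).as_matrix().round(3))
```

```text
corners
 [[ 0.7449  0.1615  0.17  ]
 [ 0.7049 -0.1943  0.17  ]
 [ 0.4661 -0.1673  0.17  ]
 [ 0.5072  0.1885  0.17  ]]
[  0.3581 -96.413 ]
[  0.2403 173.5359]
[ 0.3582 83.4155]
[ 0.2392 -6.4804]
centre [ 0.60578131 -0.00287935  0.17      ]
plate [0.6451 0.0009 0.173 ] depth pt [6.438e-01 6.000e-04 1.823e-01]
platecorner [ 0.68   -0.0029  0.173 ] depth pt [ 0.68   -0.0029  0.1726]
pegtop [0.6441 0.0009 0.192 ] depth pt [0.6443 0.0009 0.1909]
pegtopB [0.6418 0.0008 0.192 ] depth pt [0.6432 0.0012 0.1823]
pivot [ 0.737  -0.0194  0.176 ] depth pt [ 0.7365 -0.0195  0.1788]
knobtop [0.5303 0.0966 0.218 ] depth pt [0.5303 0.0965 0.2189]
h94 [0.6533 0.0286 0.182 ] depth pt [0.655  0.0292 0.1706]
h128 [0.6231 0.0454 0.182 ] depth pt [0.6247 0.0462 0.1697]
h162 [0.5943 0.0616 0.182 ] depth pt [0.5958 0.0627 0.1681]
h196 [0.5644 0.0789 0.182 ] depth pt [0.5654 0.08   0.1705]
scene knobtop [0.5315 0.1004 0.218 ]
scene pegtop [0.6457 0.0122 0.192 ]
scene h94 [0.6539 0.0302 0.182 ]
scene h128 [0.6246 0.047  0.182 ]
scene h162 [0.5956 0.0646 0.182 ]
scene h196 [0.5668 0.0817 0.182 ]
scene knob [(0.8, [349.8, 246.5]), (0.62, [251.6, 214.4])]
scene door [(0.95, [304.7, 287.7])]
scene stay [(0.82, [348.7, 246.4]), (0.64, [336.1, 270.8])]
scene slot_centre []
scene ink_jar [(0.67, [310.5, 205.5])]
top knob [(0.74, [283.1, 204.6])]
top door [(0.69, [293.5, 174.0])]
top stay [(0.65, [278.8, 206.3]), (0.48, [157.4, 275.7])]
top slot_centre [(0.8, [297.8, 213.7])]
top ink_jar [(0.88, [350.7, 246.9])]
[[-0.    -0.918  0.396]
 [ 0.     0.396  0.918]
 [-1.     0.     0.   ]]
```

Run:
```python
from h import *
im,d=get_image("top"); im2,d2=get_image("scene")
a=cv2.resize(im[180:222,280:322],None,fx=14,fy=14,interpolation=cv2.INTER_CUBIC)
b=cv2.resize(im2[225:260,305:355],None,fx=14,fy=14,interpolation=cv2.INTER_CUBIC)
cv2.imwrite("pics/z1.png",a);cv2.imwrite("pics/z2.png",b)
print(proj("scene",[.6441,.0009,.192]),proj("scene",[.6441,.0009,.173]))
H=np.zeros((24,16))
for i,v in enumerate(range(186,210)):
    for j,u in enumerate(range(290,306)): H[i,j]=at_d("top",u,v,d[v,u])[2]*1000
np.set_printoptions(linewidth=200); print(H.round().astype(int))
```

```text
[324.44423359 239.89509825] [324.26366101 246.85234346]
[[180 180 182 181 181 182 178 181 179 181 176 174 166 171 170 168]
 [186 180 182 181 183 178 180 183 187 183 187 177 169 177 180 167]
 [184 185 185 177 183 179 182 183 176 180 178 179 178 175 173 173]
 [180 182 174 186 178 182 179 185 186 176 176 176 171 174 172 176]
 [177 184 178 180 180 181 177 178 177 172 173 173 177 166 175 172]
 [185 184 182 185 179 181 181 184 172 173 173 171 175 168 173 168]
 [181 182 182 179 183 178 183 176 172 171 173 171 172 173 169 178]
 [181 178 178 184 182 181 183 173 175 172 172 166 172 174 173 171]
 [185 181 183 183 181 177 174 167 174 174 171 173 167 175 173 171]
 [183 186 180 184 186 178 177 170 175 177 168 173 169 173 181 175]
 [184 188 182 181 182 175 170 177 176 168 174 176 178 170 166 170]
 [185 182 183 187 172 175 172 176 181 175 171 170 174 175 177 170]
 [184 186 184 183 175 174 166 177 177 173 177 178 172 164 172 169]
 [179 181 180 174 174 175 173 191 193 191 172 172 173 174 173 171]
 [179 181 183 169 171 174 168 191 193 196 174 170 175 175 170 167]
 [187 181 168 179 171 173 180 190 191 193 179 173 171 179 171 164]
 [178 172 171 173 176 172 176 186 189 177 174 174 172 173 176 168]
 [181 166 177 173 170 175 175 175 179 177 175 164 174 169 169 166]
 [167 163 176 171 175 170 175 172 174 177 165 169 170 173 172 171]
 [170 168 175 173 171 175 176 172 176 178 170 176 174 176 172 169]
 [167 172 172 175 173 173 180 173 171 172 171 177 169 169 170 162]
 [172 174 175 171 170 177 173 176 172 180 177 174 174 171 171 166]
 [165 168 173 176 170 180 172 178 167 176 174 176 170 171 172 179]
 [165 177 171 172 170 178 175 177 169 176 174 175 173 172 166 169]]
```

View pics/z1.png

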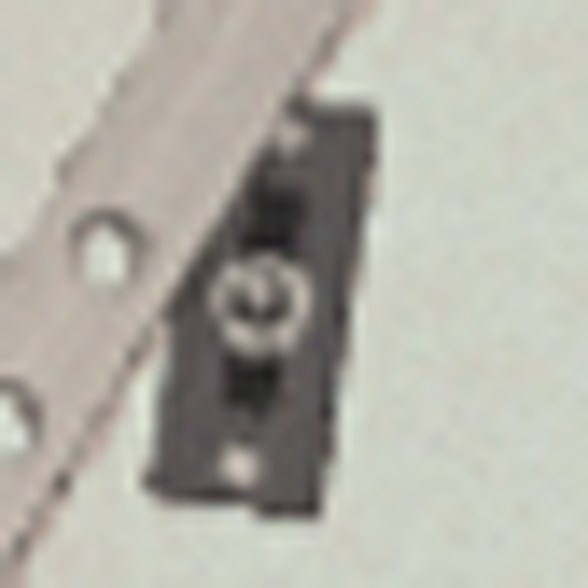

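View pics/z2.png

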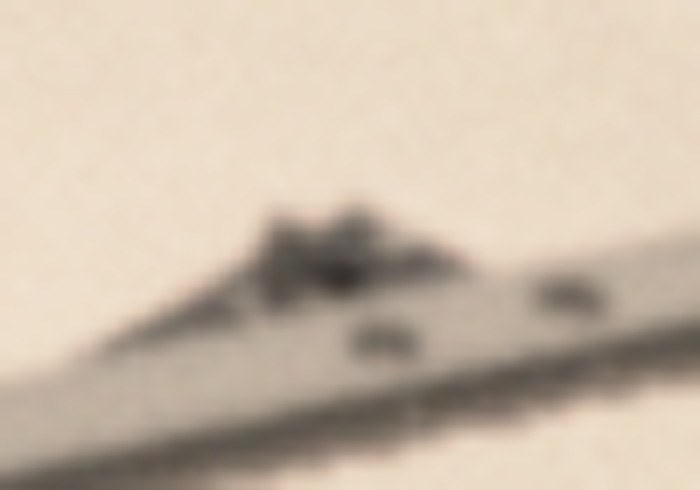

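The scene zoom shows the peg at about (325,241), which agrees with the top camera's peg location of (0.644, 0.001). I'll fit the full model to the pixels and work out the target poses from that.

```bash
cat > model.py <<'E'
from h import *
def ex(y): return np.array([np.cos(y),np.sin(y),0.])
def ey(y): return np.array([-np.sin(y),np.cos(y),0.])
def piv(S,yaw,th):
    return np.array([S[0],S[1],.176])+ .09*ex(yaw)+.16*ey(yaw)+.17*(np.sin(th)*ex(yaw)-np.cos(th)*ey(yaw))
def bar(p,b,phi,along,h):  # b: world angle of pivot->knob ; along m, h above underside
    d=np.array([np.cos(b),np.sin(b),0]); z=np.array([0,0,1.])
    return p+along*(np.cos(phi)*d+np.sin(phi)*z)+h*(np.cos(phi)*z-np.sin(phi)*d)
def tool(p,b,phi,g=.155+.029,along=.235):
    d=np.array([np.cos(b),np.sin(b),0]); z=np.array([0,0,1.])
    n=np.cos(phi)*z-np.sin(phi)*d
    X=-n; Z=np.array([np.sin(b),-np.cos(b),0])  # perpendicular to bar
    Y=np.cross(Z,X); 
    return bar(p,b,phi,along,g),np.column_stack([X,Y,Z])
def delta(pos,M,o=None):
    o=o or get_obs(); C=R.from_rotvec(o["tool_rot"]).as_matrix()
    r=R.from_matrix(M@C.T).as_rotvec()
    return r/0.1,(pos-np.array(o["tool_pos"]))/.02
E
cat > fit.py <<'E'
from model import *
from scipy.optimize import least_squares
f=lambda x,y:np.array([200+x/4-.375,130+y/4-.375]); g=lambda x,y:np.array([230+x/4-.375,190+y/4-.375])
T=dict(k=f(222,472),h=[f(350,271),f(320,321),f(291,369),f(260,419)],c=[f(133,117),f(727,197),f(675,597),f(73,513)],peg=np.array([298.1,200.6]),plate=f(397,288))
Sx=dict(k=g(629,137),h=[g(409,238),g(462,226),g(515,215),g(566,204)],peg=np.array([305+280/14-.5,225+222/14-.5]))
def res(q,cams=("top","scene"),parts=False):
    S=q[:2];yaw=q[2];b=q[3];s=q[4];p=piv(S,yaw,0);o={}
    for c in cams:
        D=T if c=="top" else Sx
        for i,a in enumerate((.094,.128,.162,.196)): o[c+f"h{i}"]=proj(c,bar(p,b,0,a,.006))-D["h"][i]
        o[c+"k"]=proj(c,bar(p,b,0,.235,.042))-D["k"]
        pg=np.array([S[0],S[1],.192])+s*ex(yaw); o[c+"peg"]=proj(c,pg)-D["peg"]
        if c=="top": o["plate"]=proj(c,[S[0],S[1],.173])-D["plate"]
    ctr=C0
    o["yaw"]=np.array([(yaw-np.radians(-6.5))/np.radians(.5)])
    return o if parts else np.concatenate(list(o.values()))
C0=None
for cams in(("top",),("scene",),("top","scene")):
    r=least_squares(res,[.646,.002,-.113,2.62,0],args=(cams,))
    print(cams,r.x.round(4),"peg",(np.array([*r.x[:2]])+r.x[4]*ex(r.x[2])[:2]).round(4),"knob",bar(piv(r.x[:2],r.x[2],0),r.x[3],0,.235,.027).round(4),{k:v.round(1).tolist() for k,v in res(r.x,cams,True).items()})
E
python3 fit.py; python3 -c "
from h import *
print(at_z('top',350.7,246.9,.235), get_obs()['t'])"
```

```text
('top',) [ 6.4710e-01  2.5000e-03 -1.1280e-01  2.6242e+00 -1.5000e-03] peg [0.6456 0.0027] knob [0.5312 0.0987 0.203 ] {'toph0': [0.2, 0.2], 'toph1': [0.2, -0.1], 'toph2': [-0.0, 0.2], 'toph3': [0.2, 0.1], 'topk': [-0.5, -0.0], 'toppeg': [0.2, 0.0], 'plate': [-0.3, -0.5], 'yaw': [0.1]}
('scene',) [ 6.4660e-01  2.0000e-03 -1.1350e-01  2.6192e+00 -1.0000e-03] peg [0.6456 0.0021] knob [0.5312 0.0991 0.203 ] {'sceneh0': [-0.0, 0.1], 'sceneh1': [0.1, 0.1], 'sceneh2': [-0.1, -0.1], 'sceneh3': [0.0, -0.2], 'scenek': [-0.0, 0.2], 'scenepeg': [-0.0, -0.0], 'yaw': [-0.0]}
('top', 'scene') [ 6.4700e-01  2.4000e-03 -1.1280e-01  2.6228e+00 -1.3000e-03] peg [0.6457 0.0025] knob [0.5312 0.0988 0.203 ] {'toph0': [0.2, 0.2], 'toph1': [0.2, -0.0], 'toph2': [-0.0, 0.3], 'toph3': [0.2, 0.1], 'topk': [-0.6, -0.0], 'toppeg': [0.2, -0.0], 'plate': [-0.2, -0.4], 'sceneh0': [-0.0, 0.1], 'sceneh1': [0.1, 0.1], 'sceneh2': [-0.1, -0.1], 'sceneh3': [-0.0, -0.2], 'scenek': [-0.1, 0.1], 'scenepeg': [0.1, 0.0], 'yaw': [0.1]}
[ 0.53675378 -0.12007151  0.235     ] 1.3
```

```bash
cat >> model.py <<'E'
S=np.array([.647,.0024]);YAW=-.1128;B0=2.623;PEG=np.array([.6457,.0025,.176])
from scipy.optimize import brentq
def show(pos,M,n=""):
    r,s=delta(pos,M); print(n,"turn",r.round(2),"shift",s.round(2))
E
python3 - <<'E'
from model import *
p0=piv(S,YAW,0)
th=brentq(lambda t:np.linalg.norm(piv(S,YAW,t)-PEG)-.162,.1,.8)
p1=piv(S,YAW,th); v=PEG-p1; b1=np.arctan2(v[1],v[0]); print("theta",th,"p1",p1,"b1",b1,"swivel change",b1-B0)
pos,M=tool(p0,B0,0); show(pos,M,"grasp"); 
o=get_obs();C=R.from_rotvec(o["tool_rot"]).as_matrix();print(C[:,2],M[:,2])
M2=M.copy();M2[:,1:]*=-1; show(pos,M2,"grasp flipped")
for ph in(.05,.1,.15): print(ph,[x.round(3).tolist() for x in tool(p0,B0,ph)[:1]], tool(p1,b1,ph)[0].round(4))
E
```

```text
theta 0.4283105287923466 p1 [ 0.8071891  -0.01035579  0.176     ] b1 3.062152411024484 swivel change 0.43915241102448377
grasp turn [ 0.   -0.   -1.12] shift [ 14.2  -23.76  -2.23]
[ 3.95694762e-01  9.18382084e-01 -5.95255801e-05] [0.49565832 0.8685176  0.        ]
grasp flipped turn [ 0.   0.  30.3] shift [ 14.2  -23.76  -2.23]
0.05 [[0.539, 0.094, 0.372]] [0.5824 0.0075 0.3715]
0.1 [[0.548, 0.089, 0.383]] [0.5924 0.0067 0.3825]
0.15 [[0.557, 0.084, 0.393]] [0.603  0.0059 0.3931]
```

carry_out:
  increments:
    - [[0,0,0],[0.59,-0.98,0],0.6]
    - [[0,0,0],[0.59,-0.98,0],0.6]
    - [[0,0,0],[0.59,-0.98,0],0.6]
    - [[0,0,-0.2],[0.59,-0.98,0],0.6]
    - [[0,0,-0.2],[0.59,-0.98,0],0.6]
    - [[0,0,-0.2],[0.59,-0.98,0],0.6]
    - [[0,0,-0.2],[0.59,-0.98,0],0.6]
    - [[0,0,-0.2],[0.59,-0.98,0],0.6]
  squeeze: 25

```text
t: 2.1
tool_pos: [0.3428, 0.4132, 0.4049]
tool_rot: [-0.829, 1.406, 0.83]
contact_force: [0.2, 0.5, 0.3]
opening: 0.0515
```

carry_out:
  increments:
    - [[0,0,0],[0.59,-0.98,0],0.6]
    - [[0,0,0],[0.59,-0.98,0],0.6]
    - [[0,0,0],[0.59,-0.98,0],0.6]
    - [[0,0,0],[0.59,-0.98,0],0.6]
    - [[0,0,0],[0.59,-0.98,0],0.6]
    - [[0,0,0],[0.59,-0.98,0],0.6]
    - [[0,0,0],[0.59,-0.98,0],0.6]
    - [[0,0,0],[0.59,-0.98,0],0.6]

```text
t: 2.9
tool_pos: [0.4401, 0.2493, 0.4061]
tool_rot: [-0.829, 1.402, 0.83]
contact_force: [0.3, 0.3, 0.6]
opening: 0.051
```

```bash
cat > g.py <<'E'
from model import *
show(*tool(piv(S,YAW,0),B0,0),"grasp"); print(get_obs()["t"])
E
python3 g.py
```

```text
grasp turn [-0.03  0.03 -0.13] shift [ 4.56 -7.53 -2.31]
2.9
```

carry_out:
  increments:
    - [[0,0,0],[0.59,-0.98,0],0.6]
    - [[0,0,0],[0.59,-0.98,0],0.6]
    - [[0,0,0],[0.59,-0.98,0],0.6]
    - [[0,0,0],[0.59,-0.98,0],0.6]
    - [[0,0,0],[0.59,-0.98,0],0.6]
    - [[0,0,0],[0.59,-0.98,0],0.6]
    - [[0,0,-0.1],[0.59,-0.98,0],0.6]
    - [[0,0,0],[0.3,-0.5,0],0.6]

```text
t: 3.7
tool_pos: [0.5319, 0.0944, 0.4073]
tool_rot: [-0.82, 1.403, 0.819]
contact_force: [0.8, 0.5, -1.2]
opening: 0.0513
```

```bash
python3 g.py
```

```text
grasp turn [-0.03  0.06 -0.01] shift [-0.04  0.22 -2.37]
3.7
```

carry_out:
  increments:
    - [[0,0,0],[0,0.22,0],0.6]
    - [[0,0,0],[0,0,-0.6],0.6]
    - [[0,0,0],[0,0,-0.6],0.6]

```text
t: 4.0
tool_pos: [0.5324, 0.0992, 0.3839]
tool_rot: [-0.819, 1.4, 0.817]
contact_force: [0.1, 0.7, -0.1]
opening: 0.0514
```

```bash
python3 g.py
python3 - <<'E'
from h import *
im,d=get_image("scene"); cv2.imwrite("pics/s3.png",cv2.resize(im[150:300,280:480],None,fx=4,fy=4,interpolation=cv2.INTER_CUBIC))
E
```

```text
grasp turn [-0.04  0.1  -0.  ] shift [-0.06 -0.02 -1.2 ]
4.0
```

View pics/s3.png

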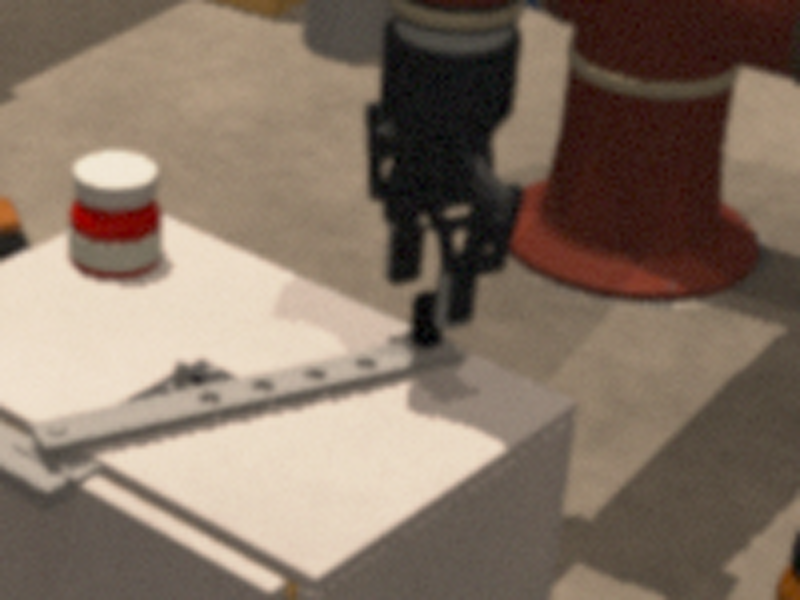

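The knob (crop (426,318)) sits between the two fingers at (405,250) and (460,290). Next I'll descend and close.

carry_out:
  increments:
    - [[0,0.1,0],[-0.06,0,-0.6],0.6]
    - [[0,0,0],[0,0,-0.4],0.6]
    - [[0,0,0],[0,0,-0.15],0.6]
    - [[0,0,0],[0,0,0],0.4]
    - [[0,0,0],[0,0,0],0.2]
    - [[0,0,0],[0,0,0],0.1]
    - [[0,0,0],[0,0,0],0.1]
    - [[0,0,0],[0,0,0],0.1]

```text
t: 4.85
tool_pos: [0.5289, 0.1012, 0.3541]
tool_rot: [-0.815, 1.416, 0.83]
contact_force: [-0.3, 0.8, -0.6]
opening: 0.0193
```

```bash
python3 g.py
```

```text
grasp turn [-0.05 -0.1  -0.04] shift [ 0.12 -0.12  0.3 ]
4.85
```

carry_out:
  increments:
    - [[0,0,0],[0,0,0],0.1]
    - [[0,0,0],[0,0,0],0.1]

```text
t: 5.05
tool_pos: [0.5288, 0.1012, 0.3543]
tool_rot: [-0.815, 1.416, 0.83]
contact_force: [-0.6, 0.2, -0.3]
opening: 0.0194
```

```bash
cat >> model.py <<'E'
def barM(b,phi):
    d=np.array([np.cos(b),np.sin(b),0]); z=np.array([0,0,1.])
    x=-(np.cos(phi)*d+np.sin(phi)*z); n=np.cos(phi)*z-np.sin(phi)*d
    return np.column_stack([x,np.cross(n,x),n])
def held(p,b,phi):
    w=np.load("grasp.npz"); A=barM(b,phi); return p+A@w["t"],A@w["M"]
def bar_now(o=None):  # bar frame from tool, origin pivot
    o=o or get_obs(); w=np.load("grasp.npz"); A=R.from_rotvec(o["tool_rot"]).as_matrix()@w["M"].T
    p=np.array(o["tool_pos"])-A@w["t"]; x=-A[:,0]
    return p,np.arctan2(x[1],x[0]),np.arcsin(x[2])
E
python3 - <<'E'
from model import *
o=get_obs(); print({k:np.round(o[k],4).tolist() for k in("t","tool_pos","contact_force","wrist_torque","opening")})
p=piv(S,YAW,0);A=barM(B0,0)
np.savez("grasp.npz",t=A.T@(np.array(o["tool_pos"])-p),M=A.T@R.from_rotvec(o["tool_rot"]).as_matrix())
for ph in(.04,.08,.12,.16): show(*held(p,B0,ph),ph)
E
```

```text
{'t': 5.05, 'tool_pos': [0.5288, 0.1012, 0.3543], 'contact_force': [-0.6489, 0.1695, -0.3355], 'wrist_torque': [0.0375, 0.1909, 0.0214], 'opening': 0.0194}
0.04 turn [0.2  0.35 0.  ] shift [ 0.32 -0.18  0.47]
0.08 turn [ 0.4   0.69 -0.  ] shift [ 0.65 -0.37  0.92]
0.12 turn [0.59 1.04 0.  ] shift [ 1.   -0.57  1.36]
0.16 turn [ 0.79  1.39 -0.  ] shift [ 1.37 -0.78  1.78]
```

Run:
```python
from model import *
p0=piv(S,YAW,0); 
o=get_obs(); cur=(np.array(o["tool_pos"]),R.from_rotvec(o["tool_rot"]).as_matrix())
for n in range(1,9):
    ph=.22*n/8; t=held(p0,B0,ph)
    print(ph,(R.from_matrix(t[1]@cur[1].T).as_rotvec()/.1).round(2),((t[0]-cur[0])/.02).round(2)); cur=t
```

```text
0.0275 [ 0.14  0.24 -0.  ] [ 0.22 -0.12  0.32]
0.055 [ 0.14  0.24 -0.  ] [ 0.22 -0.13  0.32]
0.0825 [0.14 0.24 0.  ] [ 0.23 -0.13  0.31]
0.11 [ 0.14  0.24 -0.  ] [ 0.24 -0.14  0.3 ]
0.1375 [0.14 0.24 0.  ] [ 0.25 -0.14  0.29]
0.165 [0.14 0.24 0.  ] [ 0.25 -0.14  0.29]
0.1925 [ 0.14  0.24 -0.  ] [ 0.26 -0.15  0.28]
0.22 [0.14 0.24 0.  ] [ 0.27 -0.15  0.27]
```

carry_out:
  increments:
    - [[0.14,0.24,0],[0.22,-0.12,0.32],0.1]
    - [[0.14,0.24,0],[0.22,-0.13,0.32],0.1]
    - [[0.14,0.24,0],[0.23,-0.13,0.31],0.1]
    - [[0.14,0.24,0],[0.24,-0.14,0.3],0.1]

```text
t: 5.45
tool_pos: [0.5472, 0.0903, 0.3788]
tool_rot: [-0.741, 1.472, 0.917]
contact_force: [0.1, 0.3, -0.2]
opening: 0.0191
```

```bash
cat > s.py <<'E'
from model import *
o=get_obs(); print({k:np.round(o[k],4).tolist() for k in("t","contact_force","wrist_torque","opening")})
p,b,ph=bar_now(o); print("pivot est",p.round(4),"b",b.round(4),"phi",ph.round(4)," vs p0",piv(S,YAW,0).round(4),"p1",piv(S,YAW,.4283).round(4))
E
python3 s.py; python3 -c "
from model import *
show(*held(piv(S,YAW,0),B0,.22))"
```

```text
{'t': 5.45, 'contact_force': [0.1346, 0.333, -0.1942], 'wrist_torque': [0.0023, 0.0132, -0.0458], 'opening': 0.0191}
pivot est [ 0.735  -0.0176  0.1748] b 2.6237 phi 0.1132  vs p0 [ 0.7353 -0.0177  0.176 ] p1 [ 0.8072 -0.0104  0.176 ]
 turn [ 0.53  0.93 -0.01] shift [ 1.02 -0.56  1.16]
```

carry_out:
  increments:
    - [[0.14,0.24,0],[0.25,-0.14,0.3],0.1]
    - [[0.14,0.24,0],[0.25,-0.14,0.29],0.1]
    - [[0.14,0.24,0],[0.26,-0.15,0.28],0.1]
    - [[0.1,0.2,0],[0.26,-0.14,0.28],0.1]

```text
t: 5.85
tool_pos: [0.5684, 0.0783, 0.4023]
tool_rot: [-0.665, 1.525, 1.0]
contact_force: [-1.1, 0.7, -1.0]
opening: 0.0195
```

```bash
python3 s.py;  python3 - <<'E'
from h import *
im,d=get_image("scene"); cv2.imwrite("pics/s4.png",cv2.resize(im[150:300,280:480],None,fx=4,fy=4,interpolation=cv2.INTER_CUBIC))
E
```

```text
{'t': 5.85, 'contact_force': [-1.1311, 0.6964, -1.0137], 'wrist_torque': [0.0926, 0.1521, 0.0011], 'opening': 0.0195}
pivot est [ 0.7355 -0.018   0.1757] b 2.6236 phi 0.2233  vs p0 [ 0.7353 -0.0177  0.176 ] p1 [ 0.8072 -0.0104  0.176 ]
```

View pics/s4.png

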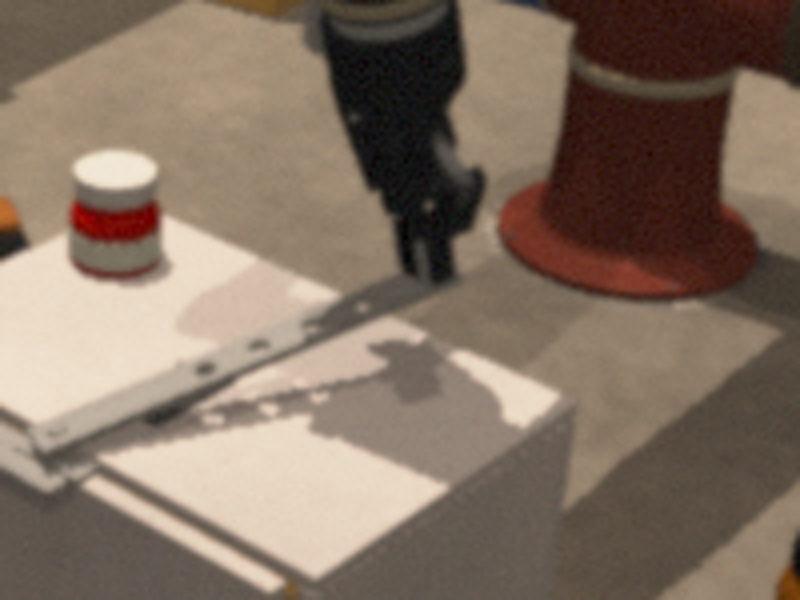

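```bash
cat > path.py <<'E'
from model import *
import sys
def path(wps,n):
    o=get_obs(); cur=(np.array(o["tool_pos"]),R.from_rotvec(o["tool_rot"]).as_matrix())
    for th,b,ph in wps:
        t=held(piv(S,YAW,th),b,ph)
        print((th,b,ph),(R.from_matrix(t[1]@cur[1].T).as_rotvec()/.1).round(2).tolist(),((t[0]-cur[0])/.02).round(2).tolist()); cur=t
E
python3 - <<'E'
from path import *
path([(.4283*i/8,2.623+.2*i/8,.22) for i in range(1,9)],8)
E
```

```text
(0.0535375, 2.648, 0.22) [-0.01, -0.02, 0.25] [0.26, -0.19, -0.07]
(0.107075, 2.673, 0.22) [0.0, -0.0, 0.25] [0.34, -0.23, 0.0]
(0.1606125, 2.6980000000000004, 0.22) [-0.0, 0.0, 0.25] [0.35, -0.21, 0.0]
(0.21415, 2.7230000000000003, 0.22) [-0.0, 0.0, 0.25] [0.35, -0.19, 0.0]
(0.2676875, 2.748, 0.22) [0.0, -0.0, 0.25] [0.35, -0.16, 0.0]
(0.321225, 2.773, 0.22) [-0.0, 0.0, 0.25] [0.36, -0.14, 0.0]
(0.3747625, 2.798, 0.22) [-0.0, -0.0, 0.25] [0.36, -0.12, 0.0]
(0.4283, 2.8230000000000004, 0.22) [0.0, -0.0, 0.25] [0.36, -0.1, 0.0]
```

carry_out:
  increments:
    - [[0,0,0.25],[0.27,-0.19,0],0.1]
    - [[0,0,0.25],[0.34,-0.23,0],0.1]
    - [[0,0,0.25],[0.35,-0.21,0],0.1]
    - [[0,0,0.25],[0.35,-0.19,0],0.1]

```text
t: 6.3
tool_pos: [0.5947, 0.0617, 0.4021]
tool_rot: [-0.748, 1.506, 1.08]
contact_force: [-3.1, 0.7, 0.1]
opening: 0.0193
```

```bash
python3 s.py
python3 - <<'E'
from path import *
path([(.2142+.2141*i/5,2.723+.12*i/5,.22) for i in range(1,6)],8)
E
```

```text
{'t': 6.3, 'contact_force': [-3.1393, 0.7374, 0.0893], 'wrist_torque': [0.0351, 0.2999, -0.0976], 'opening': 0.0193}
pivot est [ 0.7698 -0.0168  0.1748] b 2.7266 phi 0.2272  vs p0 [ 0.7353 -0.0177  0.176 ] p1 [ 0.8072 -0.0104  0.176 ]
(0.25702, 2.747, 0.22) [-0.01, -0.07, 0.2] [0.29, -0.17, -0.01]
(0.29984, 2.771, 0.22) [0.0, -0.0, 0.24] [0.27, -0.16, 0.0]
(0.34266, 2.795, 0.22) [-0.0, 0.0, 0.24] [0.27, -0.14, 0.0]
(0.38548000000000004, 2.819, 0.22) [0.0, -0.0, 0.24] [0.28, -0.13, 0.0]
(0.4283, 2.843, 0.22) [-0.0, -0.0, 0.24] [0.28, -0.12, 0.0]
```

Everything is tracking well: the door is opening and the push force is about 3 N.

carry_out:
  increments:
    - [[0,-0.05,0.22],[0.29,-0.17,0],0.1]
    - [[0,0,0.24],[0.27,-0.16,0],0.1]
    - [[0,0,0.24],[0.27,-0.14,0],0.1]
    - [[0,0,0.24],[0.28,-0.13,0],0.1]
    - [[0,0,0.24],[0.28,-0.12,0],0.1]

```text
t: 6.8
tool_pos: [0.6233, 0.0466, 0.4013]
tool_rot: [-0.853, 1.474, 1.173]
contact_force: [-5.1, 1.1, 0.3]
opening: 0.0189
```

```bash
python3 s.py
python3 - <<'E'
from path import *
path([(.4283,2.843+.219*i/6,.20) for i in range(1,7)],8)
E
```

```text
{'t': 6.8, 'contact_force': [-5.0877, 1.1195, 0.3499], 'wrist_torque': [0.0867, 0.3971, -0.0733], 'opening': 0.0189}
pivot est [ 0.8072 -0.0092  0.1742] b 2.8531 phi 0.226  vs p0 [ 0.7353 -0.0177  0.176 ] p1 [ 0.8072 -0.0104  0.176 ]
(0.4283, 2.8795, 0.2) [-0.06, -0.25, 0.26] [-0.36, -0.24, -0.16]
(0.4283, 2.916, 0.2) [0.0, -0.0, 0.36] [-0.09, -0.35, 0.0]
(0.4283, 2.9525, 0.2) [-0.0, -0.0, 0.37] [-0.08, -0.35, 0.0]
(0.4283, 2.989, 0.2) [-0.0, 0.0, 0.36] [-0.06, -0.36, 0.0]
(0.4283, 3.0255, 0.2) [-0.0, -0.0, 0.37] [-0.05, -0.36, 0.0]
(0.4283, 3.062, 0.2) [-0.0, -0.0, 0.36] [-0.04, -0.36, 0.0]
```

carry_out:
  increments:
    - [[-0.06,-0.25,0.26],[-0.36,-0.24,-0.14],0.1]
    - [[0,0,0.36],[-0.09,-0.35,0],0.1]
    - [[0,0,0.37],[-0.08,-0.35,0],0.1]
    - [[0,0,0.36],[-0.06,-0.36,0],0.1]
    - [[0,0,0.37],[-0.05,-0.36,0],0.1]
    - [[0,0,0.36],[-0.04,-0.36,0],0.1]
    - [[0,0,0],[0,0,0],0.1]

```text
t: 7.5
tool_pos: [0.6115, 0.0037, 0.3971]
tool_rot: [-1.053, 1.387, 1.32]
contact_force: [-2.3, -0.9, -0.1]
opening: 0.0193
```

```bash
python3 s.py
python3 - <<'E'
from path import *
path([(.4283,3.062,x) for x in (.2,.14,.12,.1)],8)
for c,w in(("scene",(260,190,420,310)),("top",(240,130,360,220))):
    im,d=get_image(c); a,b,e,f=w; cv2.imwrite(f"pics/{c}5.png",cv2.resize(im[b:f,a:e],None,fx=5 if c=="scene" else 6,fy=5 if c=="scene" else 6,interpolation=cv2.INTER_CUBIC))
E
```

```text
{'t': 7.5, 'contact_force': [-2.2992, -0.8591, -0.1183], 'wrist_torque': [0.0695, 0.4043, -0.0274], 'opening': 0.0193}
pivot est [ 0.8088 -0.01    0.1748] b 3.0782 phi 0.2014  vs p0 [ 0.7353 -0.0177  0.176 ] p1 [ 0.8072 -0.0104  0.176 ]
(0.4283, 3.062, 0.2) [0.01, -0.01, -0.17] [-0.08, 0.13, 0.05]
(0.4283, 3.062, 0.14) [-0.05, -0.6, 0.0] [-0.65, 0.05, -0.61]
(0.4283, 3.062, 0.12) [-0.02, -0.2, -0.0] [-0.21, 0.02, -0.21]
(0.4283, 3.062, 0.1) [-0.02, -0.2, -0.0] [-0.2, 0.02, -0.22]
```

View pics/scene5.png

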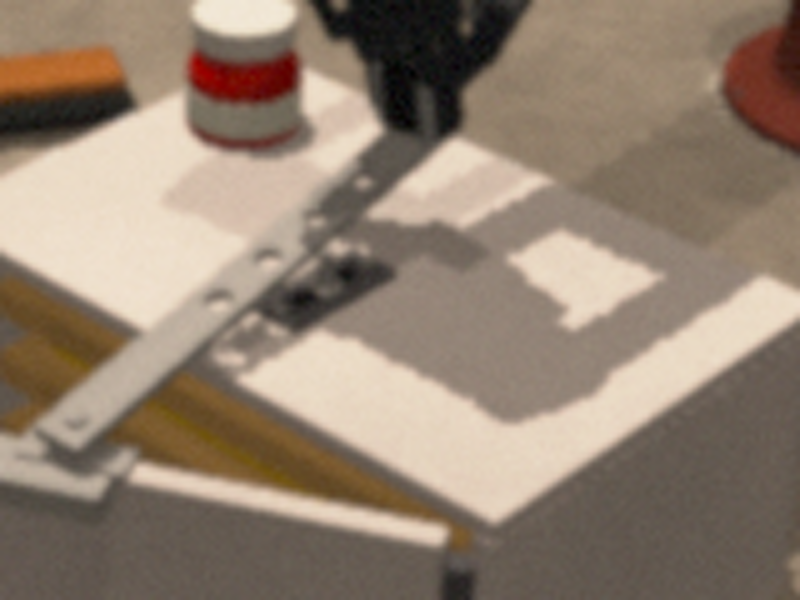

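View pics/top5.png

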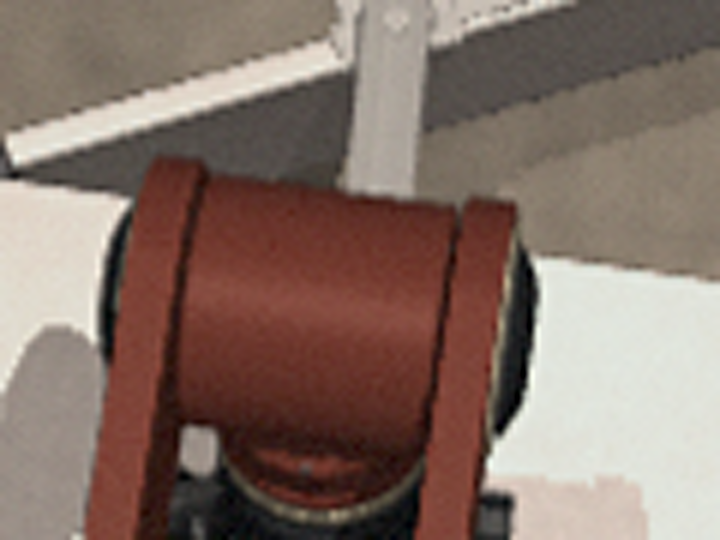

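The scene view shows the door open, with the bar's four holes at crop (217,297), (267,255), (316,218) and (364,180) and the pivot at (78,422). The top view is blocked by the wrist. I'll check the bar pose against the model.

```bash
cat > bf.py <<'E'
from path import *
from scipy.optimize import least_squares
def fitbar(px,al):
    p,b,ph=bar_now()
    def r(q):
        P=piv(S,YAW,q[0]); return np.concatenate([proj("scene",bar(P,q[1],q[2],a,.006))-m for a,m in zip(al,px)])
    s=least_squares(r,[.43,b,ph]); print("fit th,b,phi",s.x.round(4),"res",s.fun.round(1))
    P=piv(S,YAW,s.x[0]); h=bar(P,s.x[1],s.x[2],.162,0); print("hole",h.round(4),"peg",PEG,"pivot",P.round(4)); return s.x
if __name__=="__main__":
    g=lambda x,y:np.array([260+x/5-.4,190+y/5-.4])
    fitbar([g(217,297),g(267,255),g(316,218),g(364,180)],[.094,.128,.162,.196])
    fitbar([g(78,422),g(217,297),g(267,255),g(316,218),g(364,180)],[0,.094,.128,.162,.196])
    p,b,ph=bar_now(); print(bar(p,b,ph,.162,0))
E
python3 bf.py
```

```text
fit th,b,phi [0.4206 3.0834 0.183 ] res [ 0.6  0.4  0.3  0.5 -0.  -0.2 -0.5 -0.4]
hole [ 0.6469 -0.0015  0.2055] peg [0.6457 0.0025 0.176 ] pivot [ 0.8059 -0.0108  0.176 ]
fit th,b,phi [0.4225 3.0823 0.1848] res [-0.3 -0.2  0.6  0.4  0.3  0.5 -0.  -0.2 -0.5 -0.4]
hole [ 0.6473 -0.0012  0.2058] peg [0.6457 0.0025 0.176 ] pivot [ 0.8062 -0.0107  0.176 ]
[0.6504792  0.00073681 0.20728173]
```

carry_out:
  increments:
    - [[0,0,-0.18],[-0.06,0.13,0],0.1]
    - [[-0.02,-0.25,0],[-0.25,0.02,-0.22],0.1]
    - [[-0.02,-0.25,0],[-0.25,0.02,-0.25],0.1]
    - [[0,-0.15,0],[-0.15,0,-0.14],0.1]
    - [[0,0,0],[0,0,0],0.1]

```text
t: 8.1
tool_pos: [0.597, 0.0097, 0.3841]
tool_rot: [-1.072, 1.348, 1.257]
contact_force: [-3.2, -0.6, -0.0]
opening: 0.0191
```

```bash
python3 s.py
python3 - <<'E'
from path import *
c,w=("scene",(260,190,380,290))
im,d=get_image(c); a,b,e,f=w; cv2.imwrite(f"pics/{c}6.png",cv2.resize(im[b:f,a:e],None,fx=6,fy=6,interpolation=cv2.INTER_CUBIC))
E
```

```text
{'t': 8.1, 'contact_force': [-3.1959, -0.6466, -0.0275], 'wrist_torque': [-0.0986, 0.3752, -0.1218], 'opening': 0.0191}
pivot est [ 0.8082 -0.0089  0.1754] b 3.057 phi 0.1351  vs p0 [ 0.7353 -0.0177  0.176 ] p1 [ 0.8072 -0.0104  0.176 ]
```

View pics/scene6.png

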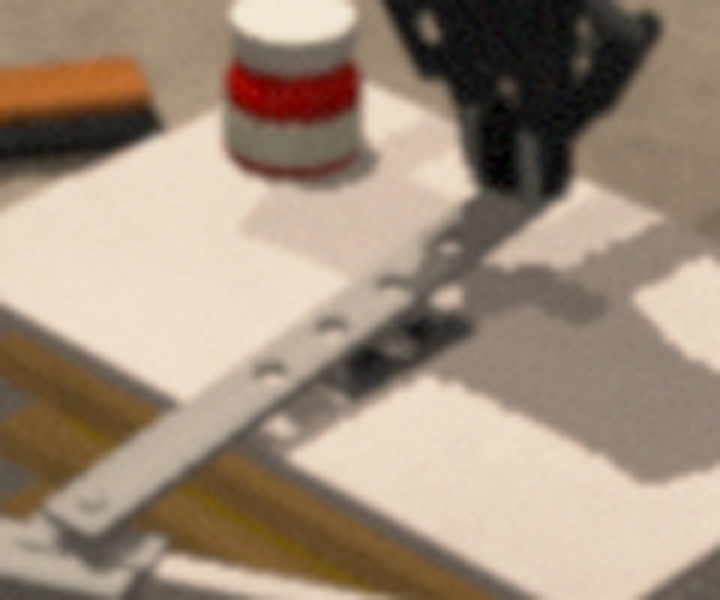

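Run:
```python
from bf import *
g=lambda x,y:np.array([260+x/6-.42,190+y/6-.42])
fitbar([g(93,503),g(270,371),g(332,325),g(393,284),g(448,247)],[0,.094,.128,.162,.196])
fitbar([g(270,371),g(332,325),g(393,284),g(448,247)],[.094,.128,.162,.196])
path([(.4283,3.062,x) for x in (.12,.11,.1,.09,.08,.07,.06)],8)
```

```text
fit th,b,phi [0.4158 3.0561 0.1174] res [ 0.2 -0.   0.4  0.2  0.1  0.5 -0.3  0.2 -0.  -0.6]
hole [0.6449 0.0027 0.195 ] peg [0.6457 0.0025 0.176 ] pivot [ 0.8052 -0.011   0.176 ]
fit th,b,phi [0.4065 3.0614 0.1088] res [ 0.5  0.1  0.2  0.4 -0.3  0.2 -0.1 -0.5]
hole [0.6431 0.0014 0.1936] peg [0.6457 0.0025 0.176 ] pivot [ 0.8036 -0.0115  0.176 ]
(0.4283, 3.062, 0.12) [-0.02, -0.15, 0.05] [-0.22, -0.1, -0.14]
(0.4283, 3.062, 0.11) [-0.01, -0.1, 0.0] [-0.1, 0.01, -0.11]
(0.4283, 3.062, 0.1) [-0.01, -0.1, -0.0] [-0.1, 0.01, -0.11]
(0.4283, 3.062, 0.09) [-0.01, -0.1, 0.0] [-0.1, 0.01, -0.11]
(0.4283, 3.062, 0.08) [-0.01, -0.1, -0.0] [-0.1, 0.01, -0.11]
(0.4283, 3.062, 0.07) [-0.01, -0.1, 0.0] [-0.1, 0.01, -0.11]
(0.4283, 3.062, 0.06) [-0.01, -0.1, -0.0] [-0.1, 0.01, -0.11]
```

carry_out:
  increments:
    - [[0,-0.1,0],[-0.05,0,-0.11],0.1]
    - [[0,-0.1,0],[-0.1,0,-0.11],0.1]
    - [[0,-0.1,0],[-0.1,0,-0.11],0.1]
    - [[0,0,0],[0,0,0],0.1]

```text
t: 8.55
tool_pos: [0.5921, 0.0098, 0.3775]
tool_rot: [-1.087, 1.324, 1.235]
contact_force: [-3.5, 0.7, -0.2]
opening: 0.0197
```

```bash
python3 s.py
```

```text
{'t': 8.55, 'contact_force': [-3.4889, 0.6849, -0.2047], 'wrist_torque': [-0.0503, 0.4842, -0.0242], 'opening': 0.0197}
pivot est [ 0.8098 -0.0088  0.1756] b 3.0572 phi 0.1035  vs p0 [ 0.7353 -0.0177  0.176 ] p1 [ 0.8072 -0.0104  0.176 ]
```

carry_out:
  increments:
    - [[0,-0.1,0],[-0.1,0,-0.11],0.1]
    - [[0,-0.1,0],[-0.1,0,-0.11],0.1]
    - [[0,0,0],[0,0,0],0.1]

```text
t: 8.85
tool_pos: [0.5877, 0.0096, 0.3731]
tool_rot: [-1.098, 1.308, 1.22]
contact_force: [-3.3, 0.2, -0.2]
opening: 0.0192
```

```bash
python3 s.py
python3 - <<'E'
from path import *
c,w=("scene",(260,190,380,290))
im,d=get_image(c); a,b,e,f=w; cv2.imwrite(f"pics/{c}7.png",cv2.resize(im[b:f,a:e],None,fx=6,fy=6,interpolation=cv2.INTER_CUBIC))
E
```

```text
{'t': 8.85, 'contact_force': [-3.3131, 0.2389, -0.1721], 'wrist_torque': [-0.202, 0.5961, -0.0388], 'opening': 0.0192}
pivot est [ 0.8096 -0.0092  0.1759] b 3.0573 phi 0.0823  vs p0 [ 0.7353 -0.0177  0.176 ] p1 [ 0.8072 -0.0104  0.176 ]
```

View pics/scene7.png

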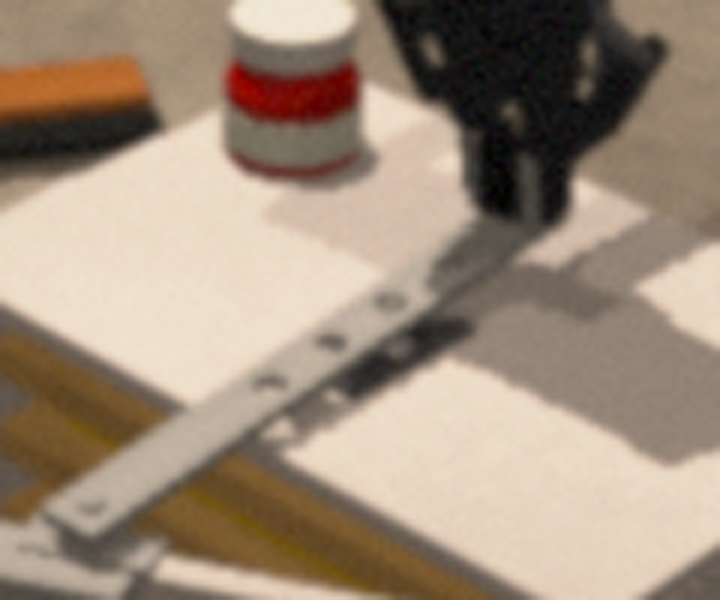

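Run:
```python
from bf import *
g=lambda x,y:np.array([260+x/6-.42,190+y/6-.42])
fitbar([g(93,507),g(270,381),g(332,342),g(391,301)],[0,.094,.128,.162])
p=proj("scene",[.6457,.0025,.192]); print("peg top in crop",(p-[260,190]+.42)*6)
im=cv2.imread("pics/scene7.png"); cv2.imwrite("pics/z7.png",cv2.resize(im[240:360,320:480],None,fx=5,fy=5,interpolation=cv2.INTER_CUBIC))
```

```text
fit th,b,phi [0.4297 3.0557 0.08  ] res [-0.2 -0.2  0.2  0.3 -0.  -0.2 -0.1 -0.1]
hole [0.6465 0.0036 0.1889] peg [0.6457 0.0025 0.176 ] pivot [ 0.8074 -0.0103  0.176 ]
peg top in crop [390.12409154 304.92698559]
```

View pics/z7.png

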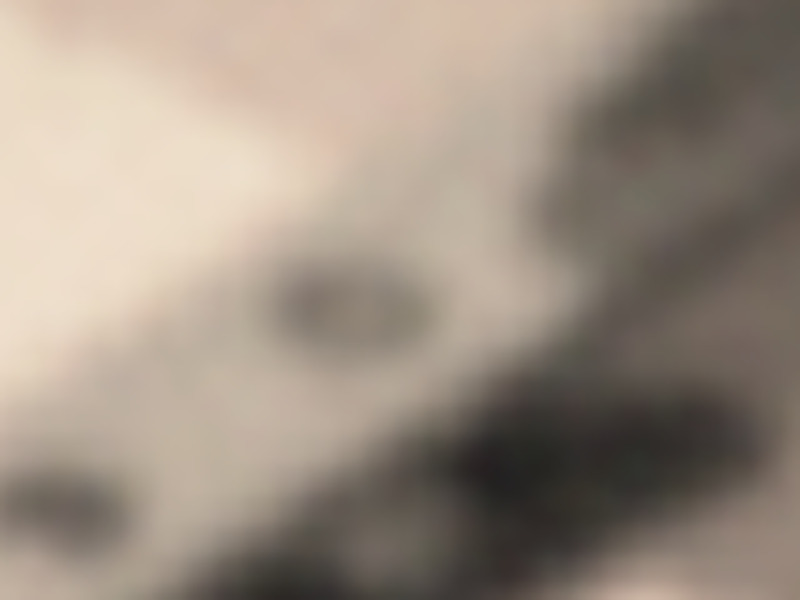

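The zoom shows the lighter peg tip centred inside the second hole, at (350,310) of the zoom. I'll keep lowering in gentle steps.

carry_out:
  increments:
    - [[0,-0.1,0],[-0.1,-0.01,-0.11],0.1]
    - [[0,-0.1,0],[-0.1,0,-0.11],0.1]
    - [[0,-0.1,0],[-0.1,0,-0.11],0.1]
    - [[0,0,0],[0,0,0],0.1]

```text
t: 9.3
tool_pos: [0.581, 0.0092, 0.3667]
tool_rot: [-1.113, 1.286, 1.199]
contact_force: [-3.2, 0.5, -0.6]
opening: 0.0194
```

```bash
python3 s.py
```

```text
{'t': 9.3, 'contact_force': [-3.2493, 0.5072, -0.6038], 'wrist_torque': [-0.0991, 0.5602, -0.0238], 'opening': 0.0194}
pivot est [ 0.8089 -0.0097  0.1764] b 3.0576 phi 0.0519  vs p0 [ 0.7353 -0.0177  0.176 ] p1 [ 0.8072 -0.0104  0.176 ]
```

carry_out:
  increments:
    - [[0,-0.1,0],[-0.09,0,-0.11],0.1]
    - [[0,-0.1,0],[-0.09,0,-0.11],0.1]
    - [[0,0,0],[0,0,0],0.1]

```text
t: 9.6
tool_pos: [0.577, 0.0093, 0.3616]
tool_rot: [-1.123, 1.27, 1.184]
contact_force: [-3.5, -0.3, -0.2]
opening: 0.0189
```

```bash
python3 s.py
python3 - <<'E'
from path import *
c,w=("scene",(260,190,380,290))
im,d=get_image(c); a,b,e,f=w; cv2.imwrite(f"pics/{c}8.png",cv2.resize(im[b:f,a:e],None,fx=6,fy=6,interpolation=cv2.INTER_CUBIC))
E
```

```text
{'t': 9.6, 'contact_force': [-3.45, -0.2901, -0.2322], 'wrist_torque': [-0.1508, 0.604, -0.067], 'opening': 0.0189}
pivot est [ 0.8088 -0.0096  0.176 ] b 3.0578 phi 0.0309  vs p0 [ 0.7353 -0.0177  0.176 ] p1 [ 0.8072 -0.0104  0.176 ]
```

View pics/scene8.png

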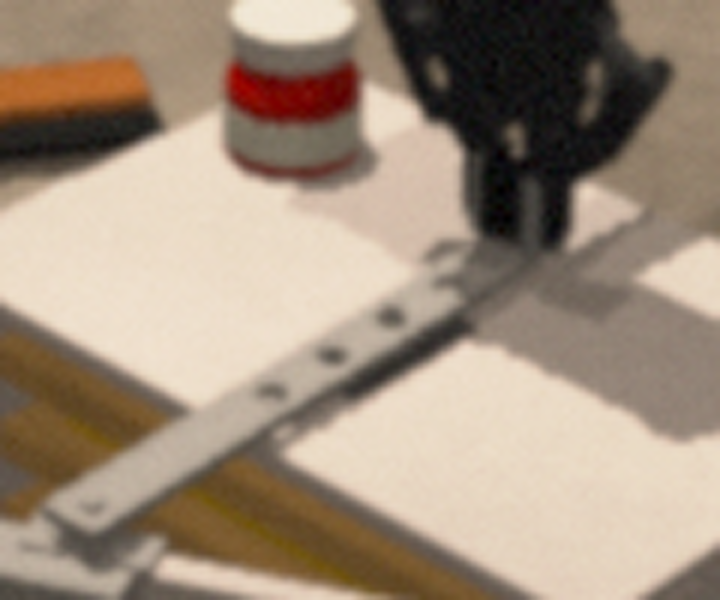

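Run:
```python
from bf import *
g=lambda x,y:np.array([260+x/6-.42,190+y/6-.42])
q=fitbar([g(93,507),g(270,391),g(332,355),g(391,316)],[0,.094,.128,.162])
for n,X in(("pegtop",[.6457,.0025,.192]),("h196",bar(piv(S,YAW,q[0]),q[1],q[2],.196,.006))): print(n,(proj("scene",X)-[260,190]+.42)*6)
im=cv2.imread("pics/scene8.png"); cv2.imwrite("pics/z8.png",cv2.resize(im[220:400,240:480],None,fx=3.3,fy=3.3,interpolation=cv2.INTER_CUBIC))
```

```text
fit th,b,phi [0.4326 3.0573 0.0354] res [-0.2 -0.1  0.2  0.2 -0.  -0.2 -0.1  0.1]
hole [0.6466 0.0035 0.1817] peg [0.6457 0.0025 0.176 ] pivot [ 0.8079 -0.0101  0.176 ]
pegtop [390.12409154 304.92698559]
h196 [446.8513028  280.31933566]
```

View pics/z8.png

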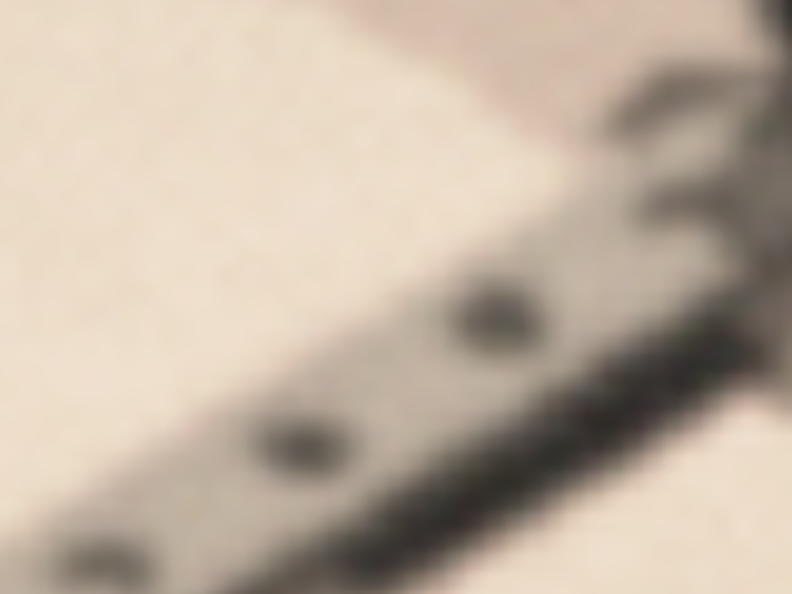

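The second hole (zoom (495,320)) is filled and the peg tip stands proud of it. The bar's underside there is about 6 mm above level, below the peg's 16 mm top, so the peg is through the hole. I'll lower the rest of the way.

carry_out:
  increments:
    - [[0,-0.1,0],[-0.09,0,-0.11],0.1]
    - [[0,-0.1,0],[-0.09,0,-0.11],0.1]
    - [[0,-0.08,0],[-0.08,0,-0.08],0.1]
    - [[0,0,0],[0,0,0],0.1]

```text
t: 10.05
tool_pos: [0.5716, 0.0092, 0.355]
tool_rot: [-1.137, 1.247, 1.163]
contact_force: [-3.4, -0.4, -0.5]
opening: 0.0193
```

```bash
python3 s.py
```

```text
{'t': 10.05, 'contact_force': [-3.3724, -0.3711, -0.4769], 'wrist_torque': [-0.181, 0.6721, -0.0314], 'opening': 0.0193}
pivot est [ 0.8089 -0.0096  0.1766] b 3.058 phi 0.0006  vs p0 [ 0.7353 -0.0177  0.176 ] p1 [ 0.8072 -0.0104  0.176 ]
```

carry_out:
  increments:
    - [[0,-0.03,0],[0,0,-0.05],0.1]
    - [[0,0,0],[-0.06,0,0],0.1]
    - [[0,0,0],[0,0,0],0.1]

```text
t: 10.35
tool_pos: [0.5703, 0.0092, 0.3544]
tool_rot: [-1.139, 1.244, 1.16]
contact_force: [-3.0, 0.7, -1.3]
opening: 0.0192
```

```bash
python3 s.py
```

```text
{'t': 10.35, 'contact_force': [-3.0006, 0.7239, -1.2533], 'wrist_torque': [-0.1749, 0.7165, 0.0108], 'opening': 0.0192}
pivot est [ 0.8083 -0.0097  0.1768] b 3.0579 phi -0.0031  vs p0 [ 0.7353 -0.0177  0.176 ] p1 [ 0.8072 -0.0104  0.176 ]
```

Now I'll ease back a little more so the peg takes the load, then check with a picture.

carry_out:
  increments:
    - [[0,0,0],[-0.06,0,0],0.1]
    - [[0,0,0],[-0.04,0,0],0.1]
    - [[0,0,0],[0,0,0],0.1]

```text
t: 10.65
tool_pos: [0.5684, 0.0092, 0.3546]
tool_rot: [-1.139, 1.243, 1.159]
contact_force: [-3.5, -0.6, -0.8]
opening: 0.0191
```

```bash
python3 s.py
python3 - <<'E'
from path import *
c,w=("scene",(260,190,380,290))
im,d=get_image(c); a,b,e,f=w; cv2.imwrite(f"pics/{c}9.png",cv2.resize(im[b:f,a:e],None,fx=6,fy=6,interpolation=cv2.INTER_CUBIC))
E
```

```text
{'t': 10.65, 'contact_force': [-3.4584, -0.5909, -0.7936], 'wrist_torque': [-0.2001, 0.6455, -0.0989], 'opening': 0.0191}
pivot est [ 0.8066 -0.0098  0.1773] b 3.0576 phi -0.0043  vs p0 [ 0.7353 -0.0177  0.176 ] p1 [ 0.8072 -0.0104  0.176 ]
```

View pics/scene9.png

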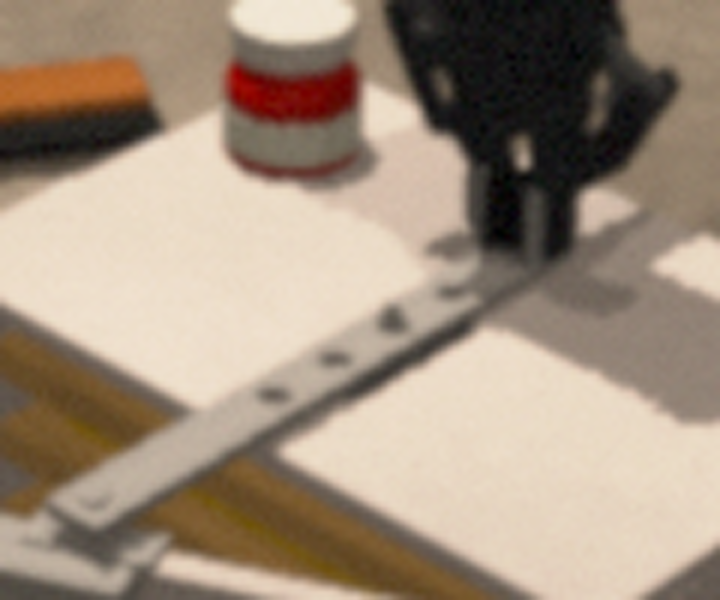

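The peg now clearly stands out of the second hole at crop (395,318). I'll lower to the stop by feel before releasing.

carry_out:
  increments:
    - [[0,-0.02,0],[0,0,-0.06],0.1]
    - [[0,-0.02,0],[0,0,-0.06],0.1]
    - [[0,0,0],[0,0,0],0.1]

```text
t: 11.0
tool_pos: [0.5686, 0.0092, 0.3524]
tool_rot: [-1.142, 1.239, 1.156]
contact_force: [-3.9, 0.8, 0.3]
opening: 0.0194
```

```bash
python3 s.py
```

```text
{'t': 11.0, 'contact_force': [-3.8719, 0.7762, 0.2651], 'wrist_torque': [-0.1892, 0.6063, -0.0497], 'opening': 0.0194}
pivot est [ 0.8076 -0.0098  0.1763] b 3.0579 phi -0.0092  vs p0 [ 0.7353 -0.0177  0.176 ] p1 [ 0.8072 -0.0104  0.176 ]
```

carry_out:
  increments:
    - [[0,0,0],[0,0,-0.05],0.1]
    - [[0,0,0],[0,0,-0.05],0.1]
    - [[0,0,0],[0,0,0],0.1]

```text
t: 11.3
tool_pos: [0.5689, 0.0092, 0.3512]
tool_rot: [-1.143, 1.238, 1.155]
contact_force: [-3.7, 0.0, 1.1]
opening: 0.0195
```

```bash
python3 s.py
```

```text
{'t': 11.3, 'contact_force': [-3.7382, 0.0063, 1.078], 'wrist_torque': [-0.1439, 0.5722, -0.0234], 'opening': 0.0195}
pivot est [ 0.8083 -0.0097  0.1756] b 3.058 phi -0.0111  vs p0 [ 0.7353 -0.0177  0.176 ] p1 [ 0.8072 -0.0104  0.176 ]
```

carry_out:
  increments:
    - [[0,0,0],[-0.06,0,0],0.1]
    - [[0,0,0],[-0.06,0,0],0.1]
    - [[0,0,0],[-0.04,0,0],0.1]
    - [[0,0,0],[0,0,0],0.1]

```text
t: 11.7
tool_pos: [0.5661, 0.0091, 0.3518]
tool_rot: [-1.144, 1.235, 1.151]
contact_force: [-1.4, -0.6, 1.3]
opening: 0.0198
```

```bash
python3 s.py
```

```text
{'t': 11.7, 'contact_force': [-1.431, -0.6092, 1.2793], 'wrist_torque': [-0.1593, 0.4331, -0.0682], 'opening': 0.0198}
pivot est [ 0.8062 -0.0099  0.1771] b 3.0576 phi -0.015  vs p0 [ 0.7353 -0.0177  0.176 ] p1 [ 0.8072 -0.0104  0.176 ]
```

The peg is taking the load (Fx fell from -3.7 to -1.4 N). I'll release just enough to clear the knob, wait, then rise.

carry_out:
  increments:
    - [[0,0,0],[0,0,0],0.4]
    - [[0,0,0],[0,0,0],0.5]
    - [[0,0,0],[0,0,0],0.5]
    - [[0,0,0],[0,0,0],0.5]

```text
t: 12.1
tool_pos: [0.5669, 0.0092, 0.3527]
tool_rot: [-1.146, 1.231, 1.149]
contact_force: [0.4, -0.4, -0.3]
opening: 0.0425
```

```bash
python3 s.py
python3 - <<'E'
from path import *
c,w=("scene",(260,190,380,290))
im,d=get_image(c); a,b,e,f=w; cv2.imwrite(f"pics/{c}10.png",cv2.resize(im[b:f,a:e],None,fx=6,fy=6,interpolation=cv2.INTER_CUBIC))
E
```

```text
{'t': 12.1, 'contact_force': [0.3669, -0.3897, -0.3062], 'wrist_torque': [-0.0288, -0.0466, 0.0388], 'opening': 0.0425}
pivot est [ 0.8078 -0.0097  0.1792] b 3.0578 phi -0.0197  vs p0 [ 0.7353 -0.0177  0.176 ] p1 [ 0.8072 -0.0104  0.176 ]
```

View pics/scene10.png

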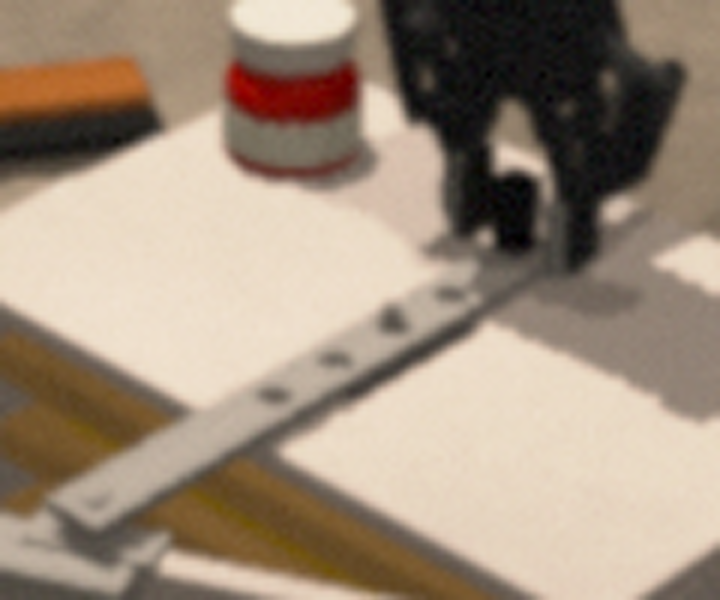

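The fingers are clear of the knob (crop (515,210)). The door is still held and the peg stands through the second hole at (393,318). I'll rise straight up along the tool.

carry_out:
  increments:
    - [[0,0,0],[0,0,0.4],0.5]
    - [[0,0,0],[0,0,0.7],0.5]
    - [[0,0,0],[0,0,1],0.5]
    - [[0,0,0],[0,0,1],0.5]
    - [[0,0,0],[0,0,1],0.5]
    - [[0,0,0],[-1,0,1],0.5]
    - [[0,0,0],[-1,0.3,0.8],0.5]
    - [[0,0,0],[-1,0.5,0.5],0.5]

```text
t: 12.95
tool_pos: [0.5056, 0.0247, 0.4922]
tool_rot: [-1.147, 1.229, 1.145]
contact_force: [-0.3, -0.4, -0.1]
opening: 0.0429
```

carry_out:
  increments:
    - [[0,0,0],[-0.5,1,0.3],0.5]
    - [[0,0,0],[-0.3,1,0],0.5]
    - [[0,0,0],[-0.3,1,0],0.5]
    - [[0,0,0],[-0.3,1,0],0.5]
    - [[0,0,0],[-0.3,1,0],0.5]
    - [[0,0,0],[-0.3,1,0],0.5]
    - [[0,0,0],[-0.3,1,0],0.5]
    - [[0,0,0],[0,0,0],0.5]

```text
t: 13.75
tool_pos: [0.4531, 0.1698, 0.5168]
tool_rot: [-1.156, 1.209, 1.128]
contact_force: [0.1, -0.6, 0.9]
opening: 0.0425
```

Run:
```python
from path import *
print(get_obs()["t"])
for c,w in(("scene",(250,180,400,310)),("top",(220,120,380,280))):
    im,d=get_image(c); np.save(f"pics/{c}11.npy",d); a,b,e,f=w; cv2.imwrite(f"pics/{c}11.png",cv2.resize(im[b:f,a:e],None,fx=5 if c=="scene" else 3.75,fy=5 if c=="scene" else 3.75,interpolation=cv2.INTER_CUBIC))
```

```text
13.75
```

View pics/scene11.png

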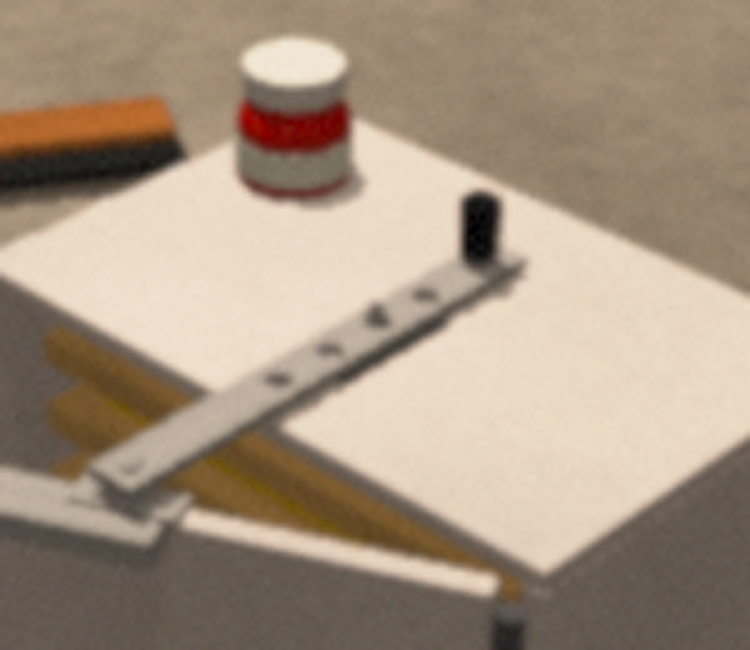

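View pics/top11.png

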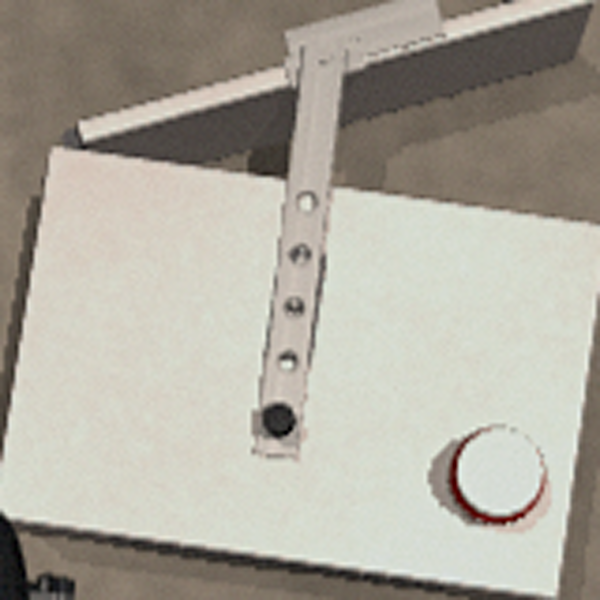

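The peg is in the second hole (top crop (294,307)), the door is held open and the jar hasn't moved. Next I'll check that the bar is fully down.

Run:
```python
from bf import *
g=lambda x,y:np.array([250+x/5-.4,180+y/5-.4])
q=fitbar([g(130,468),g(278,380),g(329,350),g(426,295)],[0,.094,.128,.196])
print("knob top: model crop at phi=0",(proj("scene",bar(piv(S,YAW,q[0]),q[1],0,.235,.042))-[250,180]+.4)*5)
d=np.load("pics/top11.npy")
for al,w in((.06,3),(.11,2),(.145,2),(.179,2),(.21,2),(.235,2)):
    u,v=proj("top",bar(piv(S,YAW,q[0]),q[1],0,al,.006 if al<.23 else .042)); u,v=int(round(u)),int(round(v))
    z=[at_d("top",i,j,d[j,i])[2] for i in range(u-w,u+w+1) for j in range(v-1,v+2)]; print(al,round(np.median(z)*1000,1))
print(get_obs()["t"])
```

```text
fit th,b,phi [ 0.4153  3.054  -0.0034] res [-0.1  0.   0.2  0.   0.1  0.1 -0.2 -0.1]
hole [0.6437 0.0031 0.1755] peg [0.6457 0.0025 0.176 ] pivot [ 0.8051 -0.011   0.176 ]
knob top: model crop at phi=0 [480.24288771 197.26392658]
0.06 178.6
0.11 179.6
0.145 180.9
0.179 179.4
0.21 179.4
0.235 215.4
13.85
```

```bash
python3 -c "
from station import *
print(finish_job(), get_obs()['t'])"
```

```text
the job is handed in; nothing more can be done
the job is handed in; nothing more can be done
```

The job is handed in: the door is held open with the second hole from the knob end over the peg and the bar fully down. I lifted the bar by its knob, pushed the door open to about 0.42 rad, swung the bar over and lowered it in small steps. I then eased back until the peg took the spring load, let go and backed off.

**Last checks:**
- **Peg and hole:** the peg stood through the second hole in both cameras, and the door was still open about 1.7 s after I let go.
- **Bar fully down:** the camera fit put the bar's lift at -0.003 rad. Top-camera depth was flat along it at 179 to 181 mm. That is 1 to 3 mm below the nominal 182 mm, within depth noise and calibration.
- **Forces:** the readings I took never went above about 5 N, and nothing pushed back while lowering until the bar reached its stop.
- **Other things:** the ink jar was unmoved. I kept clear of the tall jar, tape and squeegee but did not measure them again afterwards.
- **Time:** about 14 s.

**One disagreement:** the knob slipped a little in the grip. While I was moving, the bar pose worked out from the tool differed from the camera's by up to about 0.02 rad of lift and 2 to 5 mm. I went by the camera and the force readings. The final fit puts the hole's centre about 2 mm from the peg's, close to the 1.5 mm expected with the hole's edge resting on it.

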